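# Clamp a tag blank in the collet chuck and hold the bayonet collar home

## Robot

A 7-joint arm with a two-finger parallel gripper is mounted at the origin on a cart in front of the work surface, level with it; the furniture and walls round the work are solid. World frame = base frame: x ahead of the robot, y to its left, z up, the work surface at z = 0. Lengths are in mm, angles in rad, forces in N, time in s.
With the tool pointing down it reaches from about 425 to 875 mm from the base axis. Payload 4.7 kg.
Tool frame: the origin (TCP) lies midway between the tips of the shut fingers; the grasp point (between the pads) lies 19 mm behind it; z points along the fingers, y is the line along which they close (so a half turn about z gives the same grasp; the last joint's range is limited). The gripper opens to 85 mm and grips with 20 to 120 N. Pads are 22 mm wide; open, the fingers measure 114 mm over their backs; the gripper's body (76 mm by 85 mm) begins 54 mm behind the grasp point. The pads swing forward as they close: fully open they stand 13 mm farther back than shut.
Start: joints at [-1.136, 0.321, -0.07, 1.45, 0.023, 1.371, -0.057], TCP at [265.547, 593.304, 231.349] pointing down, gripper open.
Joint ranges: [-2.86, 2.86], [-0.3, 2.09], [-1.38, 1.24], [0.06, 2.45], [-1.56, 4.7], [0.09, 2.05], [-2.69, 2.69]. Speed limits (rad/s): [2.57, 2.57, 3.14, 3.14, 3.14, 3.14, 3.14].

## Interface

Orientations are given as a rotation vector (axis times angle).
In Python, from station import robot gives the robot as it stands. Calls block until the motion is done:
- robot.move_ptp(position, orientation): joint-space move of the TCP to a pose.
- robot.move_linear(position, attitude=None, max_speed=150): straight line of the TCP; attitude=None keeps the orientation; max_speed is the mean speed in mm/s.
- robot.movej(angles): joint-space move.
- robot.move_gripper(opening, newtons=None): opening from 0.0 (shut) to 1.0 (fully open); newtons is the grip in N (None keeps the last); returns when the fingers have stopped.
- robot.wait(seconds).
- robot.inverse_kinematics(position, orientation): joint angles nearest the present ones, or None.
- robot.read_state(): the state.
- robot.read_camera(name): name is "scene" or "side" or "wrist"; returns (picture, depth): 480x640x3 uint8, red, green, blue; 480x640 float32, mm along the optical axis (not along the pixel's ray), 0 where there is no reading.
- robot.calibration(name): a dict with "vertical_fov" (degrees; the focal length in pixels is half the picture's height over the tangent of half this angle, whatever the lens; pixels are square), "cx", "cy" (the principal point, pixels), "world_to_cam" (4x4, takes a point from world to camera coordinates); the wrist camera has in their place "tool_from_camera" (4x4, takes a point from camera to tool coordinates, whose origin is the TCP and whose axes are the flange's). Camera axes: x right, y down, z forward; pixel columns grow to the right and rows downward; lengths in mm; the calibration is good to about 2 mm. A picture is of the moment at which its call begins: read the wrist's pose just before it. calibration takes no time and is no camera call.
A pose or a line that the arm cannot do raises robot.IKError and nothing moves.
- robot.hand_in(): hands the job in; it is judged then, once.
The state is a dict: "time_s": time; "joint_pos": joint angles; "joint_vel": joint speeds; "joint_efforts": joint torques, N m; "ee_pos": TCP position; "ee_rot": TCP orientation; "wrist_force": force on the tool from outside, world axes, zero at the start; "ft_torque": the same for the moment, N m; "width": opening from 0.0 (shut) to 1.0 (fully open); "grasp_force": force on a finger pad.
Only numpy, scipy, OpenCV 4.12 (cv2) and the standard library are available. Lean on these libraries where they do the work, as an engineer would, in place of code of your own. Each camera call takes 0.05 s, during which the arm holds its last target. There are 200 camera calls.

## Task

Stand the steel tag blank upright on its short thin edge in the slot of the collet chuck and let go of it, so that its top edge can be marked later. Then put the knurled collar over the blank onto the chuck, turn it until its hidden keyways drop over the three pins, and press it down against its spring until it sits fully home and the jaws close on the blank. Finish while still gripping the collar and holding it pressed home, because it springs up if you let go before its lock screw is tightened; leave the other things where they are.

Things in the scene. Friction and masses are not known exactly. Their poses are not given: they have to be found in the camera images.
- chuck: Fixed collet chuck: dark base plate 112 x 92 x 12 mm, a screw in each corner; on it a round steel flange 66 mm across and a split post 40 mm across: fixed segments 49 mm high and two dark jaws 59 mm high (12 mm wide, at -x and +x of the slot; each closes 1.9 mm as the collar comes home; heights from the base's underside). Origin: centre of that underside, on the post's axis; z up.
- slot_floor (a point): Centre of the slot's floor, on the chuck's axis, 32 mm above its origin, axes as the chuck's. The slot takes the blank on its short edge: it runs along y, 31 mm long between closed ends, and is 9.8 mm wide (along x) between the open jaws, whose tops are bevelled.
- home_face (a point): Centre of the flange's flat top, 30 mm above the chuck's origin: the collar's seat. Above it a sprung sleeve, 42 to 50 mm across, stands 5 mm proud. Three pins, 4 mm thick, 120 degrees apart, stick out of a ring round the post to radius 24.6 mm, centred 12 mm above this point. The ring is clamped at an angle that is not given: see or feel for it.
- blank: Loose plain steel tag blank, 28 x 56 x 6 mm, about 75 g, both ends alike, either may point up. Origin at its centre; x along the 28 mm width, y along the length, z through the thickness. It starts lying flat along the top of the gauge block, 24 mm above the riser's top, overhanging it by about 2 mm on each long side.
- gauge_block: Loose steel gauge block, 24 x 60 x 24 mm, 0.35 kg, length along y, origin at the centre of its underside. It carries the blank at the start.
- collar: Loose aluminium ring, diamond-knurled outside, 60 mm across, 34 mm high, about 160 g, standing the right way up. Origin: centre of its underside, z up. The bore is 43.6 mm wide for 18 mm from below, then tapers to 34.8 mm from 29 mm to the top. Three hidden keyways, 8 mm wide, open below, 18 mm deep, cut the bore wall at 0, 120 and 240 degrees from its x axis.
- sleeve (a joint): Travel of the sprung sleeve in m: 0 free, 0.005 fully down; its spring lifts with 5 N at 0 and 10 N at 0.005. The collar's underside rests 14 mm above the home face on the pins, drops to 5 mm (on the sleeve) once the keyways are within 0.08 rad of the pins, and needs 10 to 15 N to come home. A third of a turn always finds the pins.
- marker: Bystander on the riser: paint marker lying down, 16 x 134 x 18 mm, length along y, origin at the centre of its underside.
- small_key: Bystander on the riser: steel hex key lying flat, 28 x 87 x 7 mm.
- bolt: Bystander on the riser: small steel eye bolt lying flat, 22 x 56 x 6 mm.
- glue_gun: Bystander on the riser: glue gun lying on its side, 130 x 183 x 30 mm.
- tape: Bystander on the riser: masking tape roll lying flat, 94 mm across, 24 mm high.
- screwdriver: Bystander on the riser: screwdriver lying down, 24 x 190 x 22 mm, length along y.
- riser: Fixed plywood riser shelf on four legs, 420 x 700 mm, its top 136 mm above the cabinet's top (z = 0.136); the job and the bystanders are on it. Origin at cabinet-top level at x = 0.5, y = 0 exactly, never moved: a datum for the other readings.
- glue_stick: Bystander on the riser: amber glue stick lying down, 11 mm round, 190 mm long.

How it is judged (in metres and radians):
On the way, in this order (a step that is already met when the one before it is completed fails the run):
1. the blank stands on its short edge on the slot's floor, let go of, with no collar over it (angle between the y axis of blank and the z axis of chuck, either way round below 0.25 rad and horizontal distance between blank and chuck below 0.008 m and z of blank in the frame of chuck below 0.0625 m and contact force between the fingers and blank below 0.05 N and horizontal distance between collar and chuck above 0.05 m), for 0.3 s.
2. the collar sits over the blank on the chuck, at least down to the pins (horizontal distance between collar and chuck below 0.004 m and z of collar in the frame of chuck below 0.047 m), for 0.1 s.
At the end, for the whole second after the job is handed in: Collar home on the chuck: underside within 1.5 mm of the home face, within 3 mm of the axis, level, sleeve at least 3.5 mm down, still gripped by the fingers; the blank upright (6 degrees) on the slot's floor, within 4 mm of the axis, not touched by the fingers. Other things within 40 mm (value of joint sleeve above 0.0035 m and z of collar in the frame of chuck below 0.0315 m and horizontal distance between collar and chuck below 0.003 m and angle between the z axis of collar and the z axis of chuck, either way round below 0.06 rad and contact force between the fingers and collar above 3 N and angle between the y axis of blank and the z axis of chuck, either way round below 0.1 rad and horizontal distance between blank and chuck below 0.004 m and z of blank in the frame of chuck below 0.0625 m and contact force between the fingers and blank below 0.05 N); the arm keeps its last pose, push and grip.
It fails at once if one of the other things on the riser is pushed more than 40 mm away (distance of any of marker, small_key, bolt, glue_gun, tape, screwdriver, glue_stick from where it was at the start of the episode above 0.04 m).
It also fails if it takes over 62 s, if anything falls off the work surface, if the arm or the gripper's body presses on something with over 40 N, if the wrist force passes 120 N, or if a joint passes its speed limit or range.

## Working session

There is one attempt and no reset: what is moved stays moved. The work goes in short steps, each a Python script; the robot and the scene stay as the last script left them, time stands still between calls to the robot, and variables do not carry over. Pictures are saved under pics/ and viewed, at most 10 in all, crops included, and the job is handed in when it is done.

```bash
mkdir -p pics; ls
python3 - <<'E'
from station import robot
import cv2,numpy as np
for n in ("scene","side"):
    p,d=robot.read_camera(n); cv2.imwrite(f"pics/{n}0.png",p[:,:,::-1]); np.savez(f"pics/{n}0.npz",p=p,d=d)
    c=robot.calibration(n); print(n,c)
print(robot.calibration("wrist")); s=robot.read_state(); print(s)
E
```

```text
pics
scene {'vertical_fov': 43.68676889234678, 'cx': 320.2353420547667, 'cy': 238.74472208969587, 'world_to_cam': array([[ 4.37484177e-01, -8.98853272e-01, -2.58919105e-02,
        -2.68933355e+02],
       [-4.69317897e-01, -2.03673200e-01, -8.59219378e-01,
         3.30622255e+02],
       [ 7.67038661e-01,  3.88046419e-01, -5.10951729e-01,
         7.48355357e+02],
       [ 0.00000000e+00,  0.00000000e+00,  0.00000000e+00,
         1.00000000e+00]])}
side {'vertical_fov': 45.24413931891729, 'cx': 324.61262035635264, 'cy': 244.40469062525142, 'world_to_cam': array([[-9.72512921e-01, -2.31862413e-01,  2.14112156e-02,
         4.90420183e+02],
       [-1.65616039e-01,  6.24142008e-01, -7.63556207e-01,
         2.12742778e+02],
       [ 1.63676345e-01, -7.46114318e-01, -6.45386302e-01,
         1.05672744e+03],
       [ 0.00000000e+00,  0.00000000e+00,  0.00000000e+00,
         1.00000000e+00]])}
{'vertical_fov': 59.021806089079966, 'cx': 321.3177494393123, 'cy': 244.88910099340004, 'tool_from_camera': array([[-6.35621022e-04, -9.54654187e-01, -2.97716273e-01,
         7.65970343e+01],

[... 262 characters left out ...]
e_s': 0.1, 'joint_pos': array([-1.13586724,  0.32172024, -0.07006785,  1.45155198,  0.02257312,
        1.37074945, -0.0569074 ]), 'joint_vel': array([-0.00118436, -0.0012391 ,  0.00076565, -0.0018767 , -0.00054564,
        0.00181834, -0.00076704]), 'joint_efforts': array([-2.26639158e-04, -4.94882083e+01, -3.84160504e-01, -3.15206587e+01,
        1.28218846e-02,  7.66220328e-03,  1.01693256e-06]), 'ee_pos': array([265.39096399, 592.84626929, 230.3518117 ]), 'ee_rot': array([-6.56113652e-01, -3.07203324e+00,  2.54404258e-03]), 'wrist_force': array([0.82682751, 0.15109361, 1.18712544]), 'ft_torque': array([0.02380819, 0.03998242, 0.01693571]), 'grasp_force': 0.0, 'width': 0.9990934826671294}
```

View pics/scene0.png

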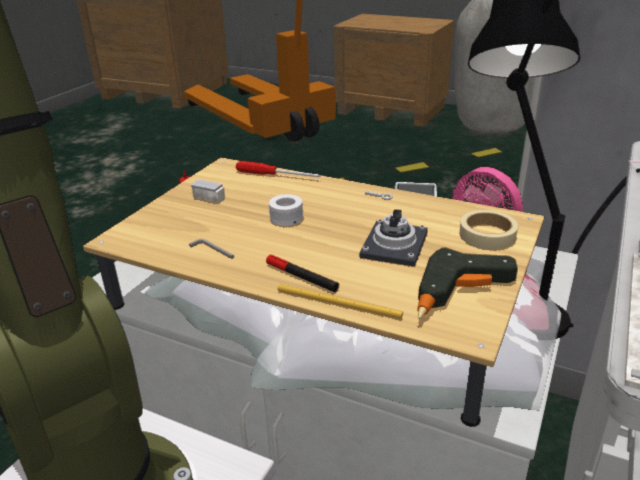

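View pics/side0.png

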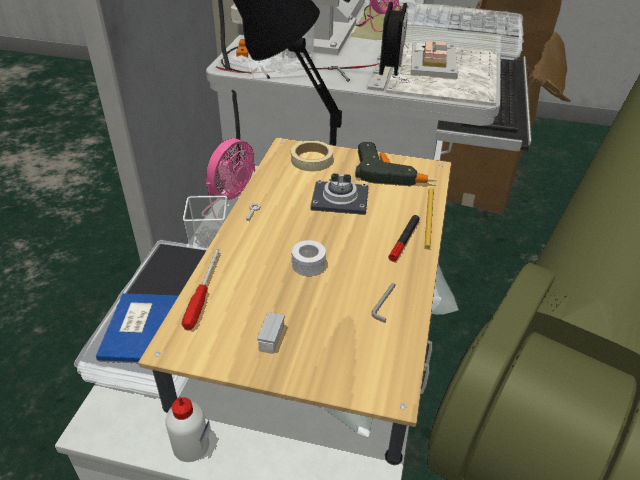

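The scene picture shows the gauge block with blank at (208,191), the collar at (286,210) and the chuck at (395,240). In the side picture they are at (271,333), (309,258) and (341,192). The riser is otherwise clear around them. Next I'll get rough positions from depth.

```bash
cat > h.py <<'E'
import numpy as np,cv2
from station import robot
from scipy.spatial.transform import Rotation as R
def cloud(d,c,T):  # T camera->world
    f=240/np.tan(np.radians(c["vertical_fov"]/2)); v,u=np.mgrid[:480,:640]
    P=np.stack([(u-c["cx"])/f*d,(v-c["cy"])/f*d,d,np.ones_like(d)],-1)
    return (P@T.T)[...,:3]
def wristT(s):
    T=np.eye(4);T[:3,:3]=R.from_rotvec(s["ee_rot"]).as_matrix();T[:3,3]=s["ee_pos"]
    return T@robot.calibration("wrist")["tool_from_camera"]
def att(yaw,tilt=0):  
    # tool x at heading yaw, tool z down; tilt rotates about tool y
    return (R.from_euler("z",yaw)*R.from_matrix(np.diag([1,-1,-1.]))*R.from_euler("y",tilt)).as_rotvec()
E
python3 - <<'E'
from h import *
px={"scene":dict(blank=(208,191),collar=(286,210),chuck=(395,240)),"side":dict(blank=(271,333),collar=(309,258),chuck=(341,192))}
for n in px:
    z=np.load(f"pics/{n}0.npz");d=z["d"];c=robot.calibration(n)
    P=cloud(d,c,np.linalg.inv(c["world_to_cam"]))
    w=(d>0)&(abs(P[...,0]-500)<200)&(abs(P[...,1])<340)
    m=w&(abs(P[...,2]-136)<8); print(n,"riser z",np.median(P[m][:,2]),P[m][:,2].std())
    for k,(u,v) in px[n].items():
        c0=P[v-3:v+4,u-3:u+4].reshape(-1,3); c0=np.median(c0,0)
        mm=w&(np.hypot(P[...,0]-c0[0],P[...,1]-c0[1])<70)&(P[...,2]>136+(10 if k!="chuck" else 6))
        Q=P[mm]; top=Q[Q[:,2]>np.percentile(Q[:,2],97)-5] if k!="chuck" else Q
        (cx,cy),sz,a=cv2.minAreaRect(top[:,:2].astype(np.float32))
        print(k,c0.round(),"rect",round(cx),round(cy),np.round(sz),round(a,1),"zmax",np.percentile(Q[:,2],97).round(1))
s=robot.read_state()
for nm,y in(("yaw0",0),("yawpi",np.pi)):
    print(nm,robot.inverse_kinematics([500,0,400],att(y)))
E
```

```text
scene riser z 135.180713203452 1.79085383007108
blank [529. 193. 156.] rect 540 204 [34. 57.] 2.7 zmax 166.1
collar [505.   9. 166.] rect 528 23 [62. 60.] 1.5 zmax 170.2
chuck [ 488. -200.  163.] rect 507 -205 [ 96. 121.] 5.7 zmax 193.0
side riser z 135.12455289293518 1.6482361152879388
blank [539. 219. 165.] rect 544 207 [28. 59.] 0.2 zmax 167.1
collar [529.  43. 168.] rect 532 25 [60. 60.] 88.0 zmax 170.8
chuck [ 514. -166.  169.] rect 520 -184 [113.  92.] 8.3 zmax 192.3
yaw0 [-0.64030846 -0.05326554  0.56353427  1.5307395   0.02854687  1.65586002
 -1.64578521]
yawpi [-0.6032102  -0.05080291  0.52869058  1.52975679  0.02570953  1.65568424
  1.49789489]
```

Run:
```python
from h import *
def gp(p,rv,z): # TCP so that the point z mm behind the TCP lies at p
    return np.array(p)+R.from_rotvec(rv).apply([0,0,z])
for a in (0,15,30,45,60):
  for yb in (92,-88):
    rv=att(np.radians(yb),-np.radians(a)); h=np.array([np.cos(np.radians(yb)),np.sin(np.radians(yb)),0])
    q=robot.inverse_kinematics(gp(np.array([542,206,163])+14*h,rv,19),rv); print("pick",a,yb,None if q is None else np.round(q,2))
  for yc in (8,188):
    rv=att(np.radians(yc),np.radians(90-a))
    for dz in (0,60):
      q=robot.inverse_kinematics(gp([510,-190,136+74+dz],rv,19),rv); print(" place",a,yc,dz,None if q is None else np.round(q,2))
for y in range(-180,180,30):
    q=robot.inverse_kinematics([510,-190,180],att(np.radians(y))); print(y,None if q is None else np.round(q,2))
```

```text
pick 0 92 [-0.72  0.24  0.33  1.74 -0.09  1.17 -0.33]
pick 0 -88 [ 0.55  0.47 -1.17  1.72  0.46  1.26  2.45]
 place 0 8 0 None
 place 0 8 60 None
 place 0 188 0 None
 place 0 188 60 None
pick 15 92 [-0.84  0.33  0.33  1.66  0.13  1.29 -0.52]
pick 15 -88 [ 0.81  0.52 -1.31  1.78  0.29  1.12  2.63]
 place 15 8 0 None
 place 15 8 60 None
 place 15 188 0 None
 place 15 188 60 None
pick 30 92 [-0.94  0.45  0.35  1.58  0.29  1.43 -0.65]
pick 30 -88 [-1.09  0.44  1.22  1.89 -0.97  1.35 -2.64]
 place 30 8 0 [ 0.43 -0.19  0.29  2.44 -1.5   0.68  0.48]
 place 30 8 60 [ 0.56 -0.29  0.15  2.38 -1.31  0.71  0.22]
 place 30 188 0 None
 place 30 188 60 None
pick 45 92 [-1.    0.59  0.35  1.5   0.42  1.58 -0.73]
pick 45 -88 [-0.84  0.48  1.07  1.92 -1.17  1.49 -2.44]
 place 45 8 0 [ 0.34 -0.22  0.25  2.3  -0.86  0.6  -0.22]
 place 45 8 60 [ 0.37 -0.29  0.21  2.23 -0.71  0.7  -0.41]
 place 45 188 0 [-0.21  0.72  0.62  1.29 -0.    1.94  2.14]
 place 45 188 60 [-0.22  0.68  0.64  1.23  0.02  2.03  2.16]
pick 60 92 [-1.04  0.73  0.35  1.43  0.54  1.73 -0.78]
pick 60 -88 [-0.71  0.67  1.07  1.94 -1.43  1.77 -2.25]
 place 60 8 0 [ 0.16 -0.17  0.31  2.14 -0.36  0.75 -0.75]
 place 60 8 60 [ 0.22 -0.21  0.24  2.06 -0.31  0.88 -0.82]
 place 60 188 0 [-0.29  0.55  0.7   1.44 -0.08  1.72  2.13]
 place 60 188 60 [-0.3   0.51  0.72  1.37 -0.06  1.83  2.15]
-180 [-0.47  0.16  0.86  1.81 -0.13  1.23  2.  ]
-150 [-0.53  0.17  0.93  1.81 -0.15  1.23  2.54]
-120 [ 1.39  0.4  -1.3   1.75  0.4   1.3   2.62]
-90 [-0.64  0.2   1.07  1.81 -0.19  1.23 -2.66]
-60 [-0.64  0.2   1.07  1.81 -0.19  1.23 -2.14]
-30 [-0.64  0.2   1.07  1.81 -0.19  1.23 -1.61]
0 [-0.24  0.14  0.6   1.8  -0.08  1.23 -1.19]
30 [-0.28  0.14  0.65  1.81 -0.09  1.23 -0.66]
60 [-0.33  0.14  0.7   1.81 -0.1   1.23 -0.13]
90 [-0.38  0.15  0.76  1.81 -0.11  1.23  0.41]
120 [-0.43  0.16  0.81  1.81 -0.12  1.23  0.94]
150 [-0.45  0.16  0.83  1.81 -0.12  1.23  1.47]
```

Run:
```python
from h import *
D=np.radians
for n,p,y in (("blank",[542,206,262],92),("collar",[530,24,268],92),("chuckA",[512,-190,290],8),("chuckB",[512,-190,290],188)):
    robot.move_ptp(p,att(D(y))); s=robot.read_state(); p_,d=robot.read_camera("wrist")
    np.savez(f"pics/{n}.npz",p=p_,d=d,T=wristT(s)); print(n,s["time_s"],s["ee_pos"].round(1),s["joint_pos"].round(2),s["wrist_force"].round(1))
ims=[np.load(f"pics/{n}.npz")["p"] for n in("blank","collar","chuckA","chuckB")]
m=np.vstack([np.hstack(ims[:2]),np.hstack(ims[2:])])[:,:,::-1]
cv2.imwrite("pics/m.png",cv2.resize(m,(800,600),interpolation=cv2.INTER_AREA))
```

```text
blank 1.8417 [541.2 208.3 261.7] [-0.71  0.16  0.34  1.6  -0.05  1.39 -0.33] [ 0.6 -0.   0.1]
collar 2.65 [530.1  25.3 268.1] [-0.54  0.04  0.46  1.71 -0.02  1.4  -0.04] [ 0.4 -0.1  0.2]
chuckA 3.675 [ 512.8 -187.8  289.6] [-0.35  0.08  0.69  1.64 -0.05  1.44 -1.07] [ 0.1  0.6 -0.1]
chuckB 3.975 [ 512.3 -189.   289.9] [-0.35  0.08  0.69  1.64 -0.05  1.44 -1.08] [-0.3  0.3  0.9]
```

View pics/m.png

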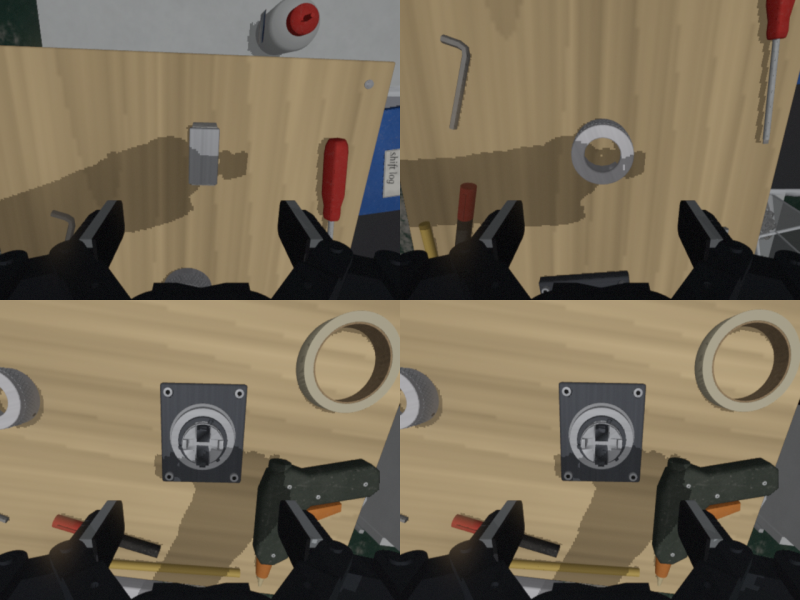

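The montage shows, on its half-scale tiles, the blank at (204,155), the collar at (602,151) and the chuck centred at (203,438) with jaws above and below the slot. chuckB did not rotate, so I'll redo it with movej, then enlarge.

Run:
```python
from h import *
D=np.radians
q=robot.inverse_kinematics([512,-190,290],att(D(188))); print(np.round(q,2))
q0=np.array(robot.read_state()["joint_pos"])
if abs(q[6]-q0[6])<1: q=q0.copy(); q[6]+=np.pi
robot.movej(q); robot.wait(.4); s=robot.read_state(); p_,d=robot.read_camera("wrist")
np.savez("pics/chuckB.npz",p=p_,d=d,T=wristT(s)); print(s["time_s"],s["ee_pos"].round(1),s["joint_pos"].round(2),s["wrist_force"])
A=np.load("pics/chuckA.npz")["p"]; 
cr=[cv2.resize(x,None,fx=3,fy=3,interpolation=cv2.INTER_CUBIC) for x in (A[120:300,250:383],p_[120:300,250:383])]
cv2.imwrite("pics/crop.png",np.hstack(cr)[:,:,::-1])
```

```text
[-0.35  0.08  0.7   1.64 -0.05  1.44 -1.08]
7.075 [ 512.2 -189.2  289.9] [-0.35  0.08  0.7   1.64 -0.05  1.44  2.07] [ 0.13421103 -0.08973003  0.10864224]
```

View pics/crop.png

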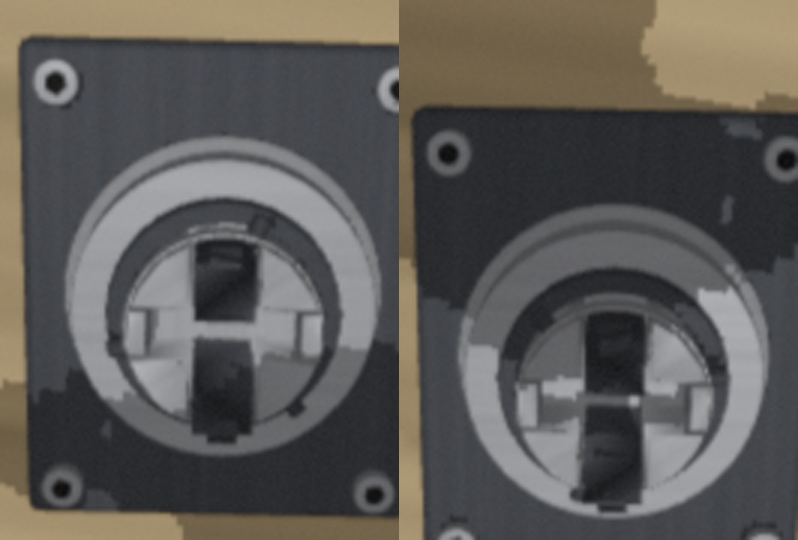

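The crop shows the slot running horizontally between the two dark jaws. Pins are at crop A (262,222), (115,345) and (297,408), so roughly −19° + k·120° from chuck x. Now I'll fit poses from the depth clouds.

Run:
```python
from h import *
from scipy.optimize import least_squares
c=robot.calibration("wrist")
def circ(Q,r): 
    f=least_squares(lambda p:np.hypot(Q[:,0]-p[0],Q[:,1]-p[1])-r,np.median(Q,0)[:2],loss="soft_l1"); return f.x.round(2)
for n,p0 in (("blank",(542,206)),("collar",(530,24)),("chuckA",(512,-190)),("chuckB",(512,-190))):
    z=np.load(f"pics/{n}.npz"); P=cloud(z["d"],c,z["T"]); T=z["T"]
    w=(z["d"]>0)&(np.hypot(P[...,0]-p0[0],P[...,1]-p0[1])<75); Z=P[...,2]
    rz=np.median(Z[w&(abs(Z-136)<6)]); rs=Z[w&(abs(Z-rz)<4)].std(); h=Z-rz; print(n,"riser",rz.round(2),rs.round(2))
    def rect(lo,hi):
        m=(w&(h>lo)&(h<hi)).astype(np.uint8); k,l,st,_=cv2.connectedComponentsWithStats(m); i=1+st[1:,4].argmax()
        Q=P[l==i]; r=cv2.minAreaRect(Q[:,:2].astype(np.float32)); print("  rect",np.round(r[0],2),np.round(r[1],1),round(r[2],2),"mean",Q.mean(0).round(2)); return l==i
    if n=="blank": rect(26,34)
    if n=="collar":
        m=rect(31,37); Q=P[m]; 
        # outer edge: points of the convex hull
        H=cv2.convexHull(Q[:,:2].astype(np.float32))[:,0]; print("  hull circ",cv2.minEnclosingCircle(H), circ(H,30), Q[:,2].mean())
    if n[:5]=="chuck":
        rect(8,16); m=rect(28.5,31.5); Q=P[m]; H=cv2.convexHull(Q[:,:2].astype(np.float32))[:,0]; print("  flange",cv2.minEnclosingCircle(H),circ(H,33))
        m=w&(h>55)&(h<62); Q=P[m]; r=cv2.minAreaRect(Q[:,:2].astype(np.float32)); print("  jaws",np.round(r[0],2),np.round(r[1],1),round(r[2],2),Q.mean(0).round(1))
    print("  heading",np.degrees(np.arctan2(*(-T[:2,1])[::-1])).round(2))
```

```text
blank riser 135.4 0.68
  rect [543.35 206.52] [28.  56.5] 0.37 mean [543.27 208.12 165.33]
  heading 92.2
collar riser 135.43 0.7
  rect [531.09  24.88] [59.9 59.8] 37.99 mean [531.11  25.89 169.34]
  hull circ ((531.1989135742188, 24.517637252807617), 30.354358673095703) [531.19  24.71] 169.3407167262677
  heading 92.03
chuckA riser 135.37 0.69
  rect [ 520.14 -187.95] [111.8  92.2] 7.03 mean [ 527.2 -186.9  147.4]
  rect [ 520.17 -187.89] [65.2 65.2] 7.57 mean [ 524.29 -187.18  165.37]
  flange ((520.0, -187.85336303710938), 33.072853088378906) [ 520.04 -187.87]
  jaws [ 519.73 -187.92] [40.8 12. ] 7.11 [ 521.  -187.7  194.1]
  heading 8.25
chuckB riser 135.37 0.71
  rect [ 519.34 -187.82] [111.9  92.2] 7.02 mean [ 511.32 -188.92  147.4 ]
  rect [ 519.23 -187.77] [65.6 65.6] 28.61 mean [ 514.33 -188.4   165.36]
  flange ((519.38671875, -187.783203125), 33.1683235168457) [ 519.37 -187.77]
  jaws [ 519.22 -187.81] [40.3 12. ] 6.98 [ 518.3 -188.   194.1]
  heading -171.94
```

```bash
cat >> h.py <<'E'
D=np.radians
CH=np.array([519.7,-187.85]); CY=D(7.02); BL=np.array([543.4,206.1,163.]); BY=D(90.37); CO=np.array([531.15,24.3])
A=D(50)
def gp(p,rv,z=19): return np.array(p,float)+R.from_rotvec(rv).apply([0,0,z])
def st(msg=""):
    s=robot.read_state(); M=R.from_rotvec(s["ee_rot"]).as_matrix()
    print(msg,round(s["time_s"],2),"p",s["ee_pos"].round(1),"x",M[:,0].round(3),"z",M[:,2].round(3),"F",s["wrist_force"].round(1),"w",round(s["width"],3),"g",round(float(s["grasp_force"]),1),"j",s["joint_pos"].round(2)); return s
E
python3 - <<'E'
from h import *
q=np.array(robot.read_state()["joint_pos"]); q[6]-=np.pi; robot.movej(q)
rv=att(BY,-A); h=np.array([np.cos(BY),np.sin(BY),0]); g=gp(BL+14*h,rv,19); tz=R.from_rotvec(rv).apply([0,0,1])
print(g, rv)
robot.move_ptp(g-70*tz+[0,0,30],rv); robot.move_gripper(.65,60); robot.wait(.2); st("pre")
p,d=robot.read_camera("side"); cv2.imwrite("pics/pre.png",cv2.resize(p[100:460,120:600],None,fx=1.6,fy=1.6)[:,:,::-1])
E
```

```text
[543.403583   205.54516715 150.78703542] [ 1.69580474  1.70679128 -0.79076673]
pre 12.1 p [543.  259.2 225.8] x [-0.004  0.643 -0.766] z [ 0.005 -0.766 -0.643] F [-0.1 -1.   0.8] w 0.652 g 0.0 j [-0.97  0.64  0.24  1.28  0.49  1.84 -0.74]
```

View pics/pre.png

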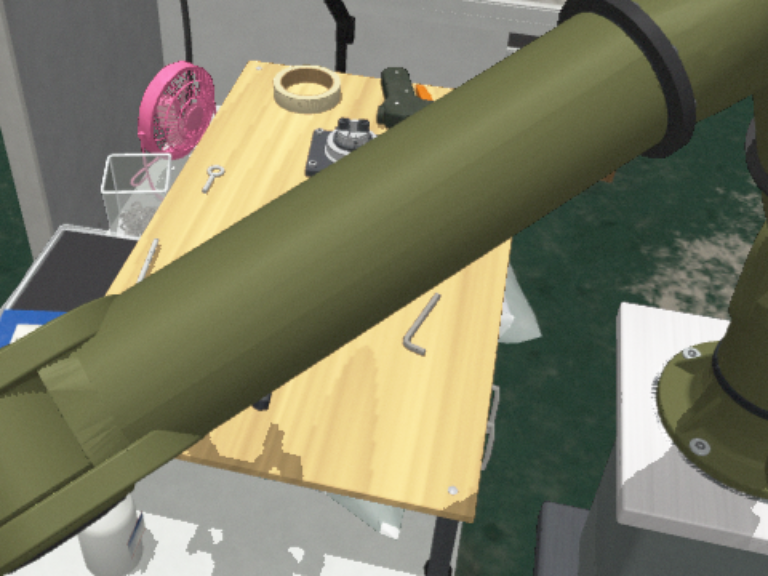

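The side picture is mostly hidden by the forearm, but the attitude reads as intended and the way is clear. Now I'll grasp and lift.

Run:
```python
from h import *
rv=att(BY,-A); h=np.array([np.cos(BY),np.sin(BY),0]); g=gp(BL+14*h,rv,19); tz=R.from_rotvec(rv).apply([0,0,1])
robot.move_linear(g-40*tz,rv,150); robot.move_linear(g,rv,80); robot.wait(.2); s=st("at")
robot.move_linear(2*g-s["ee_pos"],rv,40); robot.wait(.2); st("corr")
robot.move_gripper(.2,60); s=st("grip")
robot.move_linear(g+[0,0,40],rv,100); st("lift")
robot.move_linear(g+[0,0,125],rv,200); robot.wait(.2); st("up")
rp=att(CY,np.pi/2-A); print("ik",robot.inverse_kinematics(gp([*CH,136+74+70],rp,19),rp))
```

```text
at 13.52 p [543.5 206.2 151. ] x [-0.004  0.643 -0.766] z [ 0.006 -0.766 -0.643] F [-0.4 -0.1 -0.4] w 0.653 g 0.0 j [-0.94  0.64  0.25  1.45  0.49  1.67 -0.79]
corr 13.97 p [543.3 204.9 150.6] x [-0.004  0.643 -0.766] z [ 0.005 -0.766 -0.643] F [-0.1  0.7 -0.1] w 0.646 g 0.0 j [-0.94  0.64  0.25  1.46  0.49  1.67 -0.79]
grip 14.33 p [543.4 205.  150.7] x [-0.004  0.643 -0.766] z [ 0.005 -0.766 -0.643] F [-0.  -1.   0.5] w 0.31 g 58.9 j [-0.94  0.63  0.25  1.46  0.49  1.67 -0.79]
lift 14.88 p [543.5 205.8 191.2] x [-0.004  0.644 -0.765] z [ 0.005 -0.765 -0.644] F [ 0.2 -0.  -0.3] w 0.314 g 58.9 j [-0.94  0.6   0.25  1.43  0.5   1.72 -0.76]
up 15.66 p [542.8 205.3 274. ] x [-0.006  0.641 -0.767] z [ 0.003 -0.767 -0.641] F [ 0.4  1.2 -1. ] w 0.313 g 58.9 j [-0.95  0.53  0.27  1.35  0.53  1.84 -0.68]
ik [ 0.19548361 -0.28370156  0.29808493  2.15339596 -0.46955719  0.7286339
 -0.67291462]
```

```bash
cat >> h.py <<'E'
# blank centre in tool frame from the grip pose
Rg=R.from_rotvec(att(BY,-A)); BT=Rg.inv().apply(BL-np.array([543.4,205.0,150.7]))
RP=att(CY,np.pi/2-A)
def place(dz,dx=0,dy=0): # TCP for the blank's centre dz above seated
    o=np.array([*CH,136+60+dz])+R.from_euler("z",CY).apply([dx,dy,0]); return o-R.from_rotvec(RP).apply(BT)
E
python3 - <<'E'
from h import *
print(BT)
g=place(55); robot.move_ptp(g,RP); robot.wait(.4); s=st("pre"); print(g)
robot.move_linear(2*g-s["ee_pos"],RP,50); robot.wait(.3); s=st("pre2")
ims=[robot.read_camera(n) for n in("wrist","scene","side")]
np.savez("pics/held.npz",d=ims[0][1],T=wristT(s))
a=cv2.resize(ims[0][0],(400,300)); b=ims[1][0][150:270,330:490]; b=cv2.resize(b,(400,300)); c=cv2.resize(ims[2][0][120:240,270:430],(400,300))
w=cv2.resize(ims[0][0][150:390,160:480],(400,300))
cv2.imwrite("pics/held.png",np.vstack([np.hstack([a,b]),np.hstack([w,c])])[:,:,::-1])
E
```

```text
[-8.71529502e+00  7.10344068e-03 -8.74891892e+00]
pre 17.57 p [ 532.2 -185.9  249.7] x [0.761 0.094 0.642] z [ 0.637  0.079 -0.766] F [ 0.3 -0.  -0.4] w 0.314 g 59.0 j [ 0.2  -0.27  0.3   2.18 -0.5   0.7  -0.64]
[ 531.90692552 -186.33969547  249.90002294]
pre2 18.12 p [ 531.6 -186.8  250.2] x [0.76  0.094 0.643] z [ 0.638  0.079 -0.766] F [-0.5 -0.   0.1] w 0.313 g 59.0 j [ 0.2  -0.27  0.3   2.17 -0.5   0.7  -0.64]
```

View pics/held.png

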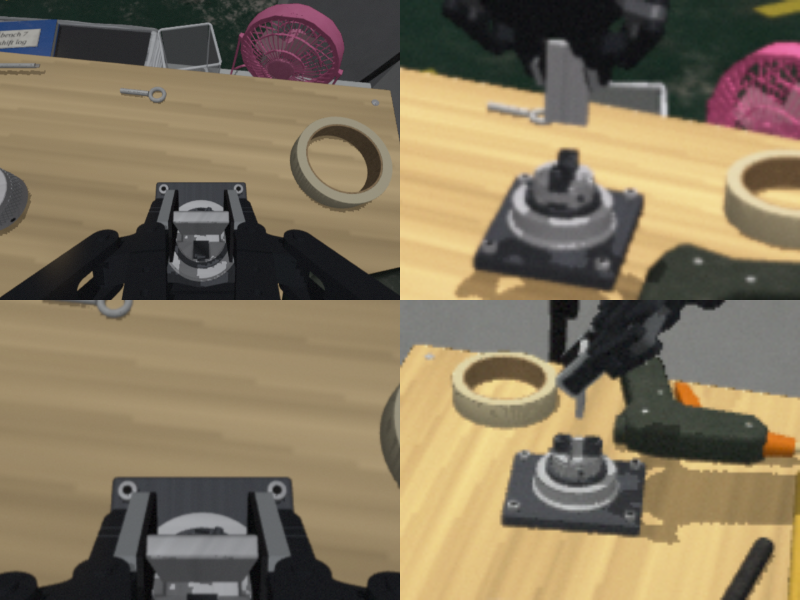

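The blank is held upright above the slot; in the lower-left tile its top edge runs (148,537)–(257,533), nearly level with the jaws. I'll measure its pose from the wrist depth.

Run:
```python
from h import *
z=np.load("pics/held.npz"); P=cloud(z["d"],robot.calibration("wrist"),z["T"])
Q=R.from_euler("z",-CY).apply((P-[*CH,136]).reshape(-1,3)).reshape(P.shape)
m=(z["d"]>0)&(abs(Q[...,0])<14)&(abs(Q[...,1])<20)&(Q[...,2]>100)&(Q[...,2]<160)
print(m.sum()); q=Q[m]
for lo in range(100,160,4):
    k=(q[:,2]>=lo)&(q[:,2]<lo+4)
    if k.sum()>5: print(lo,k.sum(),"x",np.percentile(q[k,0],[2,50,98]).round(1),"y",np.percentile(q[k,1],[2,50,98]).round(1))
t=q[(q[:,2]>138)&(abs(q[:,1])<12.5)]; t=t[t[:,2]>t[:,2].max()-5]
print("top pts",len(t),"zmax",t[:,2].max(),"x",np.percentile(t[:,0],[1,50,99]).round(2))
for ys in range(-15,16,3):
    k=(abs(t[:,1]-ys)<1.5)
    if k.sum()>3: print(ys,k.sum(),t[k].mean(0).round(2), t[k,0].min().round(1),t[k,0].max().round(1))
```

```text
7394
100 79 x [-3.8 -3.7 -3.5] y [-12.6  -1.   12.3]
104 73 x [-3.9 -3.7 -3.5] y [-12.4   0.6  12.9]
108 83 x [-3.9 -3.7  0.7] y [-13.3  -0.9  12.9]
112 123 x [-3.9 -3.7  9.7] y [-13.4  -0.2  13.4]
116 164 x [-5.9 -3.7 13.4] y [-13.4   1.1  13.4]
120 193 x [-8.9 -3.7 13.2] y [-13.5   0.2  13.5]
124 251 x [-12.8  -3.7  13.9] y [-13.5  -0.5  13.5]
128 512 x [-12.6  10.5  13.8] y [-19.3   0.7  19.4]
132 566 x [-12.4   7.7  10.8] y [-19.5  -0.1  19.4]
136 619 x [-12.8   4.2   7.3] y [-19.4   0.2  19.5]
140 2484 x [-13.   -0.7   3.5] y [-18.    0.2  18.2]
144 847 x [-12.8  -3.    0.7] y [-19.4 -13.3  19.4]
148 542 x [-13.1  -4.6  -2.5] y [-19.4  13.5  19.4]
152 301 x [-12.9  -6.9  -5. ] y [-19.6  14.9  19.7]
156 557 x [-11.8  -9.7  -6.6] y [-19.9 -14.7  19.8]
top pts 1755 zmax 144.25360258087207 x [-3.84 -1.04  2.28]
-12 143 [ -1.05 -11.52 142.04] -4.0 2.3
-9 209 [ -1.01  -9.   142.13] -3.9 2.3
-6 211 [ -0.98  -5.99 142.06] -3.9 2.5
-3 210 [ -0.95  -2.98 142.  ] -3.9 2.3
0 211 [-9.900e-01  3.000e-02  1.422e+02] -3.9 2.4
3 212 [ -0.98   3.04 142.12] -3.8 2.3
6 213 [ -1.     6.05 142.03] -3.9 2.4
9 211 [ -0.98   9.06 142.03] -3.9 2.3
12 135 [ -1.03  11.51 142.07] -4.0 2.4
```

Run:
```python
from h import *
dx=0.5; bias=np.zeros(3)
def go(dz,v):
    global bias
    g=place(dz,dx); robot.move_linear(g+bias,RP,v); robot.wait(.15); s=robot.read_state(); return g,s
g,s=go(32,80); bias=g-s["ee_pos"]; print("bias",bias.round(2))
F0=s["wrist_force"]
g,s=go(31,30); bias+=.7*(g-s["ee_pos"]); print("bias",bias.round(2))
for dz in (26,20,14,8,4,2,1):
    g,s=go(dz,50); e=s["ee_pos"]-g; f=s["wrist_force"]-F0
    print(dz,"err",e.round(2),"F",f.round(1),"t",round(s["time_s"],1))
    if abs(f).max()>8: break
```

```text
bias [-0.32  0.18 -0.59]
bias [-0.1   0.07 -0.24]
26 err [-0.08  0.07 -0.28] F [ 0.5  0.5 -0.6] t 19.7
20 err [-0.06  0.08 -0.21] F [ 0.5  0.2 -0.3] t 20.1
14 err [-0.07  0.04 -0.19] F [-0.4  1.   0. ] t 20.5
8 err [-0.07  0.06 -0.23] F [ 1.   0.8 -0.3] t 20.9
4 err [-0.08  0.05 -0.22] F [ 0.   0.9 -0.5] t 21.3
2 err [-0.07  0.07 -0.2 ] F [0.1 1.3 0.2] t 21.7
1 err [-0.1   0.08 -0.22] F [-0.2 -0.1 -0.9] t 22.1
```

Run:
```python
from h import *
robot.move_gripper(.62,60); robot.wait(.15); s=st("open")
tz=R.from_rotvec(s["ee_rot"]).apply([0,0,1]); p=s["ee_pos"]
for off in (-60*tz, -40*tz, np.array([0,0,45.])):
    try: robot.move_linear(p+off,RP,150); print("ok",off); break
    except robot.IKError: print("no",off)
st("back")
im=robot.read_camera("wrist")[0]; sd=robot.read_camera("side")[0]
a=cv2.resize(im[200:440,200:440],(480,480)); b=cv2.resize(sd[130:230,290:390][:,:66],(316,480))
cv2.imwrite("pics/stand.png",np.hstack([a,b])[:,:,::-1])
for y in (-35,0,40,85): 
    q=robot.inverse_kinematics([*CH,185],att(D(y))); print(y,np.round(q,2) if q is not None else None)
q=robot.inverse_kinematics([*CO,280],att(D(-35))); print(np.round(q,2))
```

```text
open 22.64 p [ 532.3 -186.2  195.7] x [0.76  0.094 0.643] z [ 0.638  0.079 -0.766] F [-0.1 -0.6  0.8] w 0.621 g 0.0 j [ 0.16 -0.21  0.35  2.25 -0.6   0.6  -0.5 ]
ok [-38.28324556  -4.71026765  45.95874768]
back 24.17 p [ 493.9 -191.1  241.8] x [0.76  0.094 0.643] z [ 0.638  0.078 -0.766] F [ 0.2 -0.3 -0.2] w 0.622 g 0.0 j [ 0.61 -0.3   0.    2.23 -0.66  0.78 -0.46]
-35 [ 0.87  0.19 -0.64  1.74  0.12  1.25 -1.98]
0 [ 0.71  0.17 -0.45  1.75  0.08  1.24 -1.33]
40 [ 0.6   0.16 -0.34  1.75  0.06  1.24 -0.62]
85 [ 0.3   0.14 -0.01  1.76  0.    1.24  0.21]
[ 1.1   0.26 -1.38  1.64  0.26  1.46 -2.48]
```

View pics/stand.png

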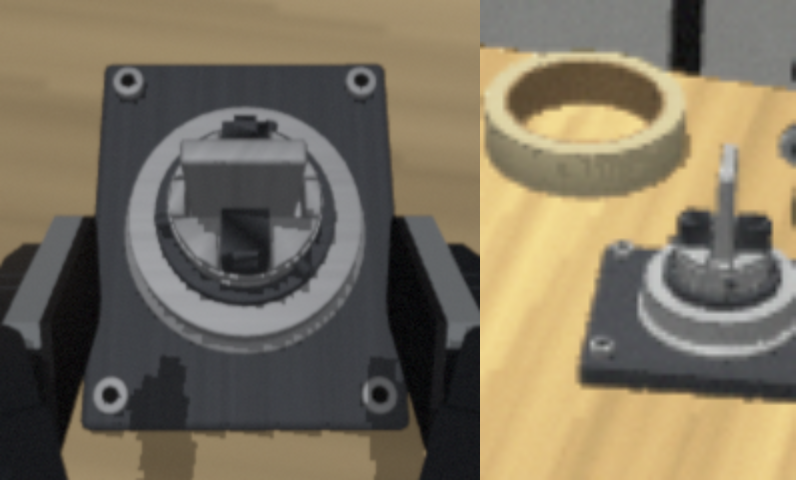

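The blank stands in the slot with the fingers clear: its top edge is at (182,150)–(305,150) in the wrist crop, upright at (727,200) in the side crop. Next is the collar.

Run:
```python
from h import *
robot.move_ptp([480,-189,310],att(CY)); st("up")
robot.move_gripper(1.0,90)
robot.movej([-0.54,0.04,0.46,1.71,-0.02,1.4,-0.04-2.216]); st("over")
rv=att(D(-35)); 
robot.move_ptp([*CO,260],rv); robot.wait(.2); s=st("pre")
```

```text
up 24.98 p [ 479.6 -188.7  308.6] x [ 0.992  0.123 -0.   ] z [-0.001  0.002 -1.   ] F [-0.8 -0.1 -0.1] w 0.622 g 0.0 j [ 0.7   0.02 -0.38  1.64  0.01  1.48 -1.13]
over 26.76 p [527.2  24.1 268. ] x [ 0.82  -0.572 -0.004] z [-0.004  0.001 -1.   ] F [ 0.4 -0.4 -0.7] w 1.001 g 0.0 j [-0.54  0.04  0.46  1.71 -0.02  1.4  -2.26]
pre 27.21 p [531.2  23.9 260.2] x [ 0.819 -0.574  0.   ] z [ 0.  0. -1.] F [ 1.4 -0.3  0.6] w 0.997 g 0.0 j [-0.54  0.05  0.46  1.72 -0.02  1.38 -2.25]
```

Run:
```python
from h import *
rv=att(D(-35)); g=np.array([*CO,135.])
robot.move_linear(g+[0,0,30],rv,150); robot.wait(.2); s=robot.read_state(); e=g+[0,0,30]-s["ee_pos"]; print(e.round(2))
robot.move_linear(g+e,rv,80); robot.wait(.15); st("at")
robot.move_gripper(.5,90); s=st("grip")
robot.move_linear([*CO,250],rv,170); robot.wait(.1); st("lift")
robot.move_ptp([*CH,252],rv); robot.wait(.3); s=st("over chuck"); 
P,d=robot.read_camera("wrist"); np.savez("pics/col.npz",p=P,d=d,T=wristT(s))
cv2.imwrite("pics/col.png",P[:,:,::-1])
```

```text
[-0.74 -0.09 -1.1 ]
at 28.88 p [530.8  24.2 134.3] x [ 0.819 -0.574  0.001] z [ 0.001  0.    -1.   ] F [-0.8  0.7  0.3] w 1.003 g 0.0 j [-0.52  0.14  0.46  1.88 -0.07  1.13 -2.21]
grip 29.25 p [531.   24.2 134.7] x [ 0.819 -0.574  0.001] z [ 0.002  0.    -1.   ] F [ 0.5 -0.3  4.3] w 0.686 g 96.7 j [-0.52  0.14  0.46  1.88 -0.07  1.13 -2.21]
lift 30.18 p [530.2  24.2 248.3] x [ 0.819 -0.574 -0.002] z [-0.003 -0.001 -1.   ] F [ 0.1  0.4 -2. ] w 0.681 g 96.2 j [-0.54  0.06  0.46  1.73 -0.02  1.36 -2.25]
over chuck 31.34 p [ 520.1 -186.4  251.9] x [ 0.821 -0.572 -0.   ] z [-0.  0. -1.] F [ 0.9  0.2 -1. ] w 0.687 g 96.2 j [-0.31  0.11  0.66  1.69 -0.07  1.37 -1.82]
```

View pics/col.png

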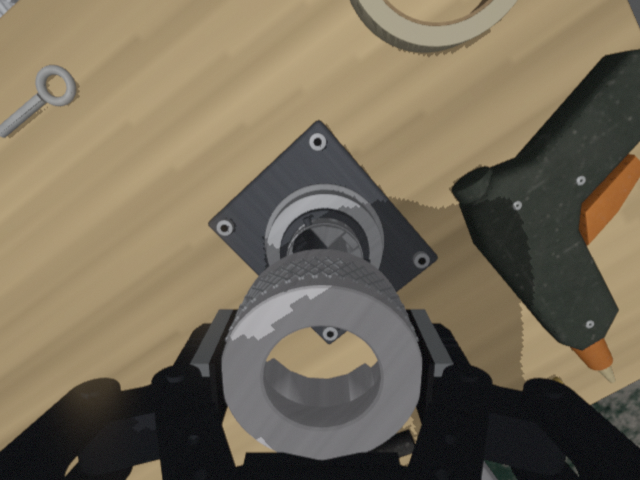

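The collar is held level over the chuck, top face centred near (320,370), with the chuck post beyond it at (325,235). I'll check the collar centre and the blank by depth, then lower to the pins.

Run:
```python
from h import *
z=np.load("pics/col.npz"); P=cloud(z["d"],robot.calibration("wrist"),z["T"]); c=robot.calibration("wrist")["tool_from_camera"]
Tt=z["T"]@np.linalg.inv(c); q=(P-Tt[:3,3])@Tt[:3,:3]
m=(z["d"]>0)&(np.hypot(q[...,0],q[...,1])<36)&(q[...,2]<-10)&(q[...,2]>-60)
zz=q[m][:,2]; h,e=np.histogram(zz,np.arange(-60,-9,1)); k=e[h.argmax()]+.5; print("top face tool z",k)
t=q[m&(abs(q[...,2]-k)<1)]; H=cv2.convexHull(t[:,:2].astype(np.float32)); print("circle",cv2.minEnclosingCircle(H), "plane z slope",np.polyfit(t[:,0],t[:,2],1))
i=t[np.hypot(t[:,0],t[:,1])<24]
print("inner y ext",len(i))
Q=R.from_euler("z",-CY).apply((P-[*CH,136]).reshape(-1,3))
k=(np.hypot(Q[:,0],Q[:,1])<18)&(Q[:,2]>58)&(Q[:,2]<92); print("blank pts",k.sum(), np.percentile(Q[k],[2,50,98],axis=0).round(1) if k.sum() else "")
```

```text
top face tool z -34.5
circle ((5.4560723304748535, 0.02013670653104782), 34.83380889892578) plane z slope [ 9.11968613e-05 -3.45680256e+01]
inner y ext 8030
blank pts 163 [[  2.6 -12.9  58. ]
 [ 15.3  -2.4  58.6]
 [ 17.8   4.1  60. ]]
```

Run:
```python
from h import *
z=np.load("pics/col.npz"); P=cloud(z["d"],robot.calibration("wrist"),z["T"]); c=robot.calibration("wrist")["tool_from_camera"]
Tt=z["T"]@np.linalg.inv(c); q=(P-Tt[:3,3])@Tt[:3,:3]
t=q[(z["d"]>0)&(abs(q[...,2]+34.5)<1)&(np.hypot(q[...,0],q[...,1])<33)][:,:2]
g=np.arange(-3,3.01,.25); best=max(((((r:=np.hypot(t[:,0]-x,t[:,1]-y))>17.4)&(r<30)).sum(),x,y) for x in g for y in g)
sc=[(x,y) for x in g for y in g if (((r:=np.hypot(t[:,0]-x,t[:,1]-y))>17.4)&(r<30)).sum()>best[0]-15]; print(best,len(t),np.mean(sc,0))
for n in("scene","side"):
    p,d=robot.read_camera(n); cc=robot.calibration(n); P=cloud(d,cc,np.linalg.inv(cc["world_to_cam"]))
    Q=R.from_euler("z",-CY).apply((P-[*CH,136]).reshape(-1,3)); k=(np.hypot(Q[:,0],Q[:,1])<22)&(Q[:,2]>63)&(Q[:,2]<100); print(n,k.sum(), np.percentile(Q[k],[2,50,98],axis=0).round(1) if k.sum() else "")
```

```text
(np.int64(16999), np.float64(0.75), np.float64(-0.25)) 17306 [ 0.75 -0.25]
scene 264 [[ -8.1 -14.4  63.4]
 [ -4.9  -1.1  76.4]
 [ -1.1  13.3  87.7]]
side 62 [[ -2.8 -12.2  63.8]
 [ -0.5  11.8  80.5]
 [  3.1  17.4  88.8]]
```

```bash
cat >> h.py <<'E'
OFF=np.array([.5,-.1,0])
def cp(h,yaw):
    rv=att(yaw); return np.array([*CH,136+h-1.3])-R.from_rotvec(rv).apply(OFF),rv
E
python3 - <<'E'
from h import *
y=D(-35); b=np.zeros(3)
for h,v in ((98,60),(70,100),(62,60),(54,50),(50,30)):
    g,rv=cp(h,y); robot.move_linear(g+b,rv,v); robot.wait(.15); s=robot.read_state(); e=g-s["ee_pos"]; b+=.7*e
    print(h,e.round(2),s["wrist_force"].round(1),round(s["time_s"],1))
    if np.linalg.norm(s["wrist_force"])>12: break
else:
  F0=s["wrist_force"][2]
  for h in np.arange(48,38,-1):
    g,rv=cp(h,y); robot.move_linear(g+b,rv,20); robot.wait(.1); s=robot.read_state()
    print(h,(g-s["ee_pos"]).round(2),s["wrist_force"].round(1),round(s["time_s"],1))
    if s["wrist_force"][2]-F0>5: break
print(b)
E
```

```text
98 [-0.16  0.12 -0.26] [ 0.1  0.1 -1.7] 32.1
70 [-0.32  0.12 -0.54] [-0.  -0.2 -2. ] 32.7
62 [ 0.28 -0.12  0.49] [-0.2  0.  -1.5] 33.1
54 [ 0.11 -0.06  0.18] [-0.2  0.4 -1.5] 33.6
50 [ 0.03 -0.05  0.06] [-1.1  0.5 -0.5] 34.0
48 [ 0.06 -0.02  0.08] [-0.1 -0.5 -1.5] 34.4
47 [ 0.04 -0.01  0.05] [ 0.1  0.5 -2. ] 34.7
46 [0.04 0.01 0.04] [ 0.1 -0.3 -1.5] 35.1
45 [ 0.05 -0.01  0.06] [-0.1  0.9 -1.6] 35.4
44 [0.05 0.03 0.04] [ 0.3 -0.7 -0.8] 35.8
43 [-0.27  0.08 -0.54] [-1.6  0.8  4.8] 36.1
[-0.05083934  0.00262779 -0.05334912]
```

Run:
```python
from h import *
b=np.array([-.05,0,-.05]); y=D(-35)
for i in range(22):
    y+=.1; g,rv=cp(42.5,y); robot.move_linear(g+b,rv,30) if i==0 else robot.move_linear(g+b,rv); robot.wait(.05); s=robot.read_state()
    hz=s["ee_pos"][2]-136+1.3
    print(round(np.degrees(y),1),"h",round(hz,2),"F",s["wrist_force"].round(1),"tz",round(s["ft_torque"][2],2),"t",round(s["time_s"],2))
    if s["wrist_force"][2]<1.5: break
    if s["time_s"]>46: break
g,rv=cp(40,y); robot.move_linear(g+b,rv,30); robot.wait(.1); st("40")
```

```text
-29.3 h 43.47 F [-0.3 -0.5  4.8] tz 0.01 t 36.42
-23.5 h 43.48 F [-1.3  0.4  6. ] tz 0.05 t 36.73
-17.8 h 43.28 F [-0.1  0.5  5.2] tz 0.03 t 37.02
-12.1 h 41.87 F [ 0.7 -0.6 -1.1] tz 0.02 t 37.33
40 37.67 p [ 519.  -188.   174.4] x [ 0.978 -0.21  -0.   ] z [-0. -0. -1.] F [ 2.1 -1.1 -1.7] w 0.683 g 96.3 j [-0.26  0.16  0.62  1.79 -0.1   1.22 -1.39]
```

Run:
```python
from h import *
b=np.array([-.05,0,-.05]); y=D(-35)+.43
for h in (39,36.5,35,34,33,32,31,30,29.3,28.6,28,27.5,27,26.5):
    g,rv=cp(h,y); robot.move_linear(g+b,rv,25); robot.wait(.12); s=robot.read_state()
    e=s["ee_pos"]-g; print(h,"h",round(h+e[2],2),"xy",e[:2].round(2),"F",s["wrist_force"].round(1),"g",round(float(s["grasp_force"]),1),"w",round(s["width"],3),"t",round(s["time_s"],2))
    if s["wrist_force"][2]>24: break
```

```text
39 h 38.88 xy [-0.24  0.17] F [-0.5 -0.3 -1.9] g 96.3 w 0.687 t 38.04
36.5 h 36.42 xy [-0.1 -0. ] F [ 0.6 -0.9 -0.9] g 96.3 w 0.682 t 38.41
35 h 35.04 xy [ 0.02 -0.04] F [ 0.2  0.1 -0.2] g 96.5 w 0.683 t 38.77
34 h 34.42 xy [ 0.2  -0.09] F [-0.8  0.5  3.7] g 96.5 w 0.688 t 39.14
33 h 33.37 xy [ 0.24 -0.14] F [-0.6  0.2  4.4] g 96.7 w 0.687 t 39.51
32 h 32.53 xy [ 0.35 -0.16] F [-1.4  0.8  6. ] g 96.8 w 0.683 t 39.88
31 h 31.72 xy [ 0.45 -0.19] F [-0.3  0.1  6.1] g 96.9 w 0.681 t 40.24
30 h 30.87 xy [ 0.51 -0.24] F [-1.9 -0.1  7.2] g 97.0 w 0.687 t 40.61
29.3 h 30.3 xy [ 0.56 -0.22] F [-2.1  0.2  8. ] g 97.1 w 0.681 t 40.98
28.6 h 29.96 xy [ 0.65 -0.24] F [-2.3  0.6 10. ] g 97.7 w 0.682 t 41.34
28 h 29.97 xy [ 0.84 -0.3 ] F [-2.7  1.2 12.2] g 98.1 w 0.681 t 41.71
27.5 h 29.95 xy [ 1.   -0.38] F [-4.2  1.1 14.7] g 98.3 w 0.684 t 42.08
27 h 29.92 xy [ 1.14 -0.46] F [-4.5  1.7 17.5] g 98.6 w 0.681 t 42.44
26.5 h 29.91 xy [ 1.28 -0.47] F [-6.6  2.  20.2] g 98.9 w 0.683 t 42.81
```

Run:
```python
from h import *
b=np.array([-.05,0,-.05]); y=D(-35)+.43
g,rv=cp(26.2,y); robot.move_linear(g+b+[-1,.35,0],rv,25); robot.wait(.4); s=st("hold"); print(s["ee_pos"]-g)
ims=[robot.read_camera(n) for n in("scene","side","wrist")]
a=cv2.resize(ims[0][0][160:280,320:480],(400,300)); c=cv2.resize(ims[1][0][120:240,260:420],(400,300)); w=cv2.resize(ims[2][0],(400,300))
cv2.imwrite("pics/end.png",np.hstack([np.vstack([a,c]),np.vstack([w,w*0])])[:,:,::-1])
P=cloud(ims[2][1],robot.calibration("wrist"),wristT(s))
Q=R.from_euler("z",-CY).apply((P-[*CH,135.4]).reshape(-1,3))
r=np.hypot(Q[:,0],Q[:,1]); k=(r>19)&(r<28)&(abs(Q[:,2]-64)<4); q=Q[k]; co=np.linalg.lstsq(np.c_[q[:,:2],np.ones(len(q))],q[:,2],rcond=None)[0]; print("collar top plane",k.sum(),co.round(3))
k=(r<17)&(Q[:,2]>67)&(Q[:,2]<95); print("blank",k.sum(),np.percentile(Q[k],[2,50,98],axis=0).round(1) if k.sum() else "")
```

```text
hold 43.46 p [ 520.5 -188.3  164.6] x [ 0.984 -0.18   0.006] z [ 0.006 -0.001 -1.   ] F [-2.   0.1 19.4] w 0.681 g 98.6 j [-0.26  0.17  0.62  1.81 -0.11  1.19 -1.36]
[ 1.29613597 -0.485925    3.71601665]
collar top plane 11043 [ 0.0000e+00 -1.0000e-03  6.3978e+01]
blank 7162 [[ -1.  -13.3  67.7]
 [  3.6  -0.6  82.3]
 [  4.5  13.2  88.6]]
```

View pics/end.png

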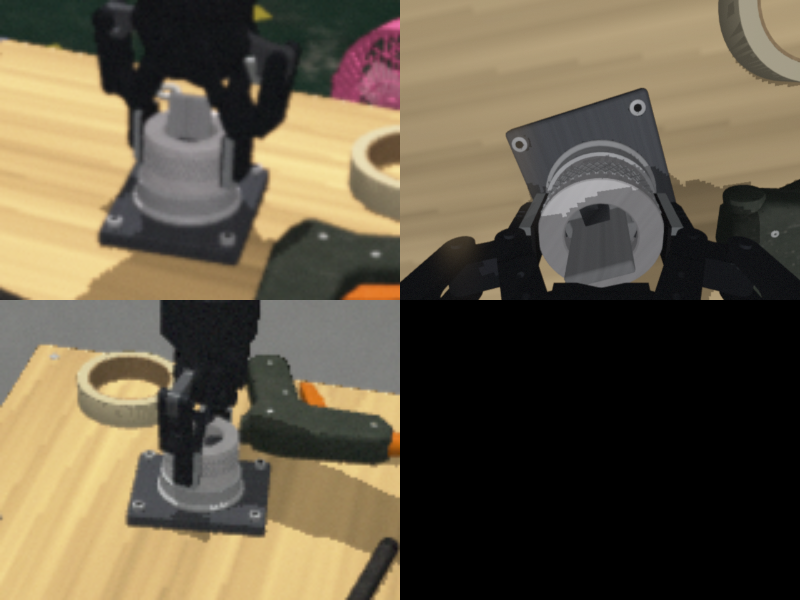

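The collar sits flush on the flange, level, with its top 64.0 mm above the base. The blank stands upright through its bore, from (575,275) to (635,275) in the wrist tile, and the fingers touch only the collar. Handing in.

```bash
python3 -c "
from station import robot
print(robot.hand_in())"
```

```text
the job is handed in; nothing more can be done
None
```

I handed the job in at 43.5 s on the robot's clock, with the blank upright in the slot, the collar turned onto the pins and pressed fully home at about 19 N, and the gripper still holding it; no verdict was returned.

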